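Fit the crank key into the leaning drive port of a welding positioner

TASK

Take the long T-handled crank key out of the key rack and put it through the round hole of the welding positioner's leaning drive port, pressing lightly and turning it slowly until its square end drops into the hidden spindle inside. Leave it fully home in the port, let go of it, do not force it, and leave the other two keys standing in the rack.

Things in the scene. Friction and masses are not known exactly. Their poses are not given: they have to be found in the camera images.
- crank_grip (a point): Crank key, plain steel, 136 mm long, 0.3 to 0.5 kg: the T with the longest crossbar, tallest in the rack, standing upright in one of its holes. This point: centre of the crossbar, 90 (x) by 14 (y) by 28 (z) mm; z runs up the shaft, away from the working end. Below the bar: a neck 12 mm thick, 23 long; a round shaft 20 mm thick, 67 long; the square end.
- crank_tip (a point): Centre of the end face of the crank key's square working end, 122 mm from the crossbar's centre along the key's -z; same axes. The square end is 14 by 14 mm and 18 mm long, its flats parallel to the key's x and y.
- port: Drive port of the welding positioner (fixed): a steel flange 70 by 70 by 8 mm with a round hole 22.5 mm wide. Origin: centre of the hole's mouth on the outer face, 125 mm above the table. z points out along the bore, leaning 0.6 rad from vertical, roughly towards the robot; x, y along the flange's sides, y level. Behind it, 60 mm on, a faceplate and bracket 180 mm high.
- spindle_face (a point): Centre of the hidden spindle's upper face, on the bore's axis 40 mm below the mouth; axes of the port. It has a square socket 15.5 mm wide, 22 mm deep, turned by an unknown angle, up to 0.6 rad either way from square with the flange. The key's end rests on this face, then drops 18 mm (to its shoulder) once the squares agree within about 0.1 rad, at any quarter turn. Stiff: 4 N m; press 5 to 10 N.
- rack: Key rack: a fixed steel block 60 (x) by 270 (y) by 50 (z) mm with three holes 23 mm wide and 40 mm deep in a row along its y, at -100, 0 and +100 mm. Origin at the centre of its underside.
- short_center (a point): The short T-key, steel, a round-ended 20 mm shaft with a 50 mm crossbar, 97 mm long, standing in the rack: not wanted. This point is on its axis, 50 mm above its end.
- pin_center (a point): The knob-headed pin, steel, 20 mm shaft and a 30 mm round knob, 112 mm long, standing in the rack: not wanted. This point is half-way up.

How it is judged:
By the outcome, as a careful person would: the job done as asked, in the order asked, and still so for the second after the job is handed in, with the robot touching nothing.
It also fails if it takes over 64 s, if anything falls off the work surface, if the arm or the gripper's body presses on something with over 40 N, if the wrist force passes 120 N, or if a joint passes its speed limit or range.

ROBOT

A 7-joint arm with a two-finger parallel gripper is mounted at the origin on the work surface. World frame = base frame: x ahead of the robot, y to its left, z up, the work surface at z = 0. Lengths are in m, angles in rad, forces in N, time in s.
With the tool pointing down it reaches from about 0.35 to 0.9 m from the base axis. Payload 8.1 kg.
Tool frame: the origin (TCP) lies on the centre line of the jaws, within the pads' length; the fingertips stand 19 mm ahead of it and the grasp point (between the pads) is the TCP (arm.tip_reach is the distance from the TCP to the fingertips, in m); z points along the fingers, y is the line along which they close (so a half turn about z gives the same grasp; the last joint's range is limited). The gripper opens to 92 mm and grips with 3 to 60 N. Pads are 19 mm wide; open, the fingers measure 130 mm over their backs; the gripper's body (75 mm by 190 mm) begins 47 mm behind the grasp point.
Start: joints at [1.09, 0.434, 0.025, 1.573, -0.012, 1.134, -0.075], TCP at [0.231, -0.581, 0.215] pointing down, gripper open.
Joint ranges: [-2.62, 2.62], [-0.44, 2.09], [-1.27, 1.32], [0.08, 2.57], [-1.32, 4.46], [0.12, 2], [-2.74, 2.74]. Speed limits (rad/s): [2.22, 2.22, 3.01, 3.01, 3.14, 3.14, 3.14].

INTERFACE

Orientations are given as a rotation vector (axis times angle).
In Python, from cell import arm gives the robot as it stands.
- The arm moves only by the tool arm_command, never from a script. Its argument "targets" is a list that holds one entry, the list of rows, each a list of 6 numbers: the shift along the tool's x, y, z in m, then the turn, a rotation vector about the tool's x, y, z in rad. A call has 1 to 10 rows; each row shifts and turns the commanded pose from where the row before left it, along the tool's axes as they then stand; what a row does not reach is not made up. A row lasts 1/8 s, in which the tool goes at most 62.5 mm and 10.7 degrees, less where a joint would pass 70% of its speed; a pose out of reach is approached as far as the arm can. A call with a gripper value outside its range is refused whole. "jaw" is the finger opening in m, from 0 to 0.0918, set as the call begins (left out, the last holds). The fingers move at their own pace and stop on an object; "newtons" is the grip in N (left out, the last holds). Time passes only in rows, so rows that do not move let the fingers close. It gives the time, the measured TCP pose, the force, the opening and the grip force at its end, in the units of the state.
- arm.observe(): the state, without advancing time (a new reading comes with each control period).
- arm.get_image(name): name is "scene" or "top"; returns a dict with "pixels" (400x640x3 uint8, red, green, blue), "z_map" (400x640 float32, m along the optical axis (not along the pixel's ray), 0 where there is no reading), "fx", "fy", "cx", "cy" (pixels), "dist" ([k1, k2, p1, p2, k3] as OpenCV has them; the pictures are not rectified), "xyz" and "rotation" of the camera in the world. Camera axes: x right, y down, z forward; pixel columns grow to the right and rows downward; lengths in m; the calibration is good to about 2 mm. A picture is of the moment at which its call begins.
- arm.sign_off(): hands the job in; it is judged then, once.
The state is a dict: "clock": time; "joints": joint angles; "dq": joint speeds; "joint_efforts": joint torques, N m; "position": TCP position; "ee_rot": TCP orientation; "force": force on the tool from outside, world axes, zero at the start; "ft_torque": the same for the moment, N m; "width": opening from 0.0 (shut) to 1.0 (fully open); "gripper_force": force on a finger pad.
Only numpy, scipy, OpenCV 4.12 (cv2) and the standard library are available. Lean on these libraries where they do the work, as an engineer would, in place of code of your own. Each camera call takes 0.05 s, during which the arm holds its last target. There are 200 camera calls.

## Working session

There is one attempt and no reset: what is moved stays moved. The work goes in short steps, Python scripts to look and compute and a tool call to move; the robot and the scene stay as the last step left them, time stands still between calls to the robot, and variables do not carry over. Pictures are saved under pics/ and viewed, at most 10 in all, crops included, and the job is handed in when it is done.

Besides the shell and the picture viewer there is one more tool, called after "Emit:" by a JSON object that holds its "api" and its "payload". arm_command: Moves the arm, as the interface text tells. Its arguments: {"type":"object","properties":{"targets":{"type":"array","items":{"type":"array","items":{"type":"array","items":{"type":"number"}}}},"jaw":{"type":"number"},"newtons":{"type":"number"}},"required":["targets"]}

```bash
ls; mkdir -p pics; python3 - <<'E'
from cell import arm
import numpy as np, cv2, pickle
s=arm.observe(); print({k:np.round(v,3) for k,v in s.items()})
for n in("scene","top"):
    d=arm.get_image(n); pickle.dump(d,open(n+'.pkl','wb')); cv2.imwrite(f'pics/{n}0.png',d['pixels'][:,:,::-1])
    print(n,{k:np.round(d[k],4).tolist() for k in('fx','fy','cx','cy','dist','xyz','rotation')})
E
```

```text
pics
{'clock': np.float64(0.0), 'joints': array([ 1.09 ,  0.435,  0.025,  1.574, -0.012,  1.134, -0.075]), 'dq': array([-0.   , -0.001, -0.001,  0.001,  0.001, -0.001,  0.001]), 'joint_efforts': array([-0.0000e+00, -6.6785e+01,  9.8600e-01, -3.1445e+01, -6.0000e-02,
        4.3000e-02,  0.0000e+00]), 'position': array([ 0.23 , -0.58 ,  0.214]), 'ee_rot': array([-3.084e+00, -5.900e-01,  1.000e-03]), 'force': array([-0.519,  1.251, -0.439]), 'ft_torque': array([-0.031, -0.025,  0.005]), 'gripper_force': np.float64(0.0), 'width': np.float64(0.999)}
scene {'fx': 419.9519, 'fy': 419.9519, 'cx': 321.5214, 'cy': 191.5474, 'dist': [0.0284, 0.0, 0.0, 0.0, 0.0], 'xyz': [1.0744, 0.6256, 0.6554], 'rotation': [-0.8275, -2.3738, 1.2553]}
top {'fx': 437.0341, 'fy': 437.0341, 'cx': 319.7172, 'cy': 195.185, 'dist': [-0.1083, 0.0, 0.0, 0.0, 0.0], 'xyz': [0.3883, 0.0145, 1.2148], 'rotation': [-2.1394, 2.1303, -0.1749]}
```

View pics/scene0.png

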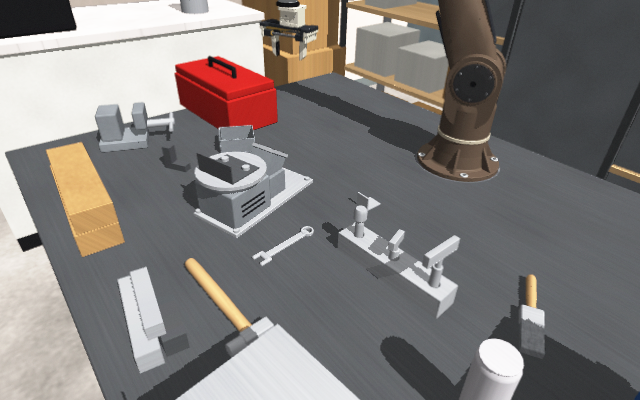

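View pics/top0.png

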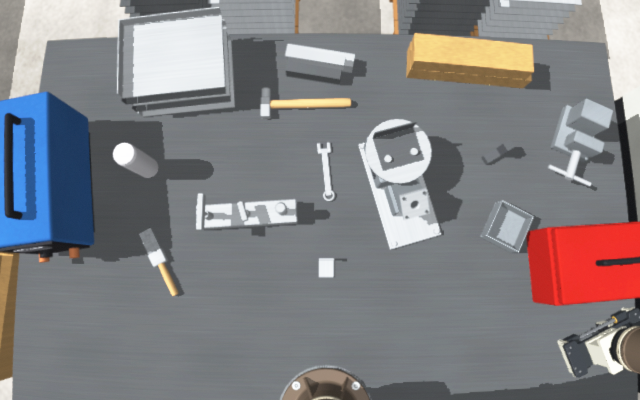

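The scene view shows the rack at (340-455, 205-310), with the crank at its right end (440,255). The top view shows the rack at (197-297, 200-228), the crank at its left end (203,212), and the flange with its hole near (413,203). Next I'll measure them from depth.

```bash
cat > h.py <<'E'
import numpy as np, cv2, pickle
from scipy.spatial.transform import Rotation as R
def cloud(d):
    K=np.array([[d['fx'],0,d['cx']],[0,d['fy'],d['cy']],[0,0,1]])
    v,u=np.mgrid[:400,:640]
    p=cv2.undistortPoints(np.stack([u,v],-1).reshape(-1,1,2).astype(np.float64),K,np.array(d['dist'],float)).reshape(400,640,2)
    z=d['z_map']; c=np.dstack([p*z[...,None],z])
    r=np.array(d['rotation']); M=R.from_rotvec(r).as_matrix() if r.size==3 else r
    w=c@M.T+np.array(d['xyz']); w[z<=0]=np.nan
    return w
E
python3 - <<'E'
from h import *
T=pickle.load(open('top.pkl','rb'));S=pickle.load(open('scene.pkl','rb'))
wt=cloud(T);ws=cloud(S)
np.set_printoptions(precision=4,suppress=True)
print('table',wt[300,400],wt[330,200],ws[300,300],ws[130,380])
def crop(d,u0,u1,v0,v1,k): return cv2.resize(d['pixels'][v0:v1,u0:u1,::-1],None,fx=k,fy=k,interpolation=cv2.INTER_CUBIC)
a=crop(T,185,315,185,245,6); b=crop(T,350,450,140,250,5)
cv2.imwrite('pics/a.png',cv2.copyMakeBorder(a,0,0,0,0,0)); 
b2=crop(S,190,320,120,240,4); h=max(b.shape[0],b2.shape[0])
f=lambda i:cv2.copyMakeBorder(i,0,h-i.shape[0],0,0,cv2.BORDER_CONSTANT)
m=np.hstack([f(b),f(b2)]); print(m.shape); cv2.imwrite('pics/b.png',cv2.resize(m,None,fx=.75,fy=.75))
for v in range(192,236,3): print(v,(wt[v,190:305:4,2]*1000).round().tolist())
print('port')
for v in range(184,224,3): print(v,(wt[v,384:440:3,2]*1000).round().tolist())
for n,w in(('t',wt),('s',ws)):
  for lo,hi in((.095,.16),):
    pass
  print(n,'rack region pts z>.1')
  x,y,z=w[...,0],w[...,1],w[...,2]
  sel=(z>.07)&(z<.2)&(abs(x-wt[213,250,0])<.12)&(abs(y-wt[213,250,1])<.25)
  nl,lab,st,ce=cv2.connectedComponentsWithStats(sel.astype(np.uint8))
  for i in range(1,nl):
    if st[i,4]>8:
      q=w[lab==i]; print(st[i],q.min(0),q.max(0),q.mean(0))
E
```

```text
table [ 0.3003 -0.205  -0.0033] [0.216  0.3414 0.0014] [0.7324 0.1548 0.0019] [ 0.0356 -0.303   0.0022]
(550, 1020, 3)
192 [0.0, 2.0, -1.0, 1.0, -4.0, -3.0, 0.0, 1.0, -0.0, -1.0, 2.0, 3.0, 5.0, 2.0, 0.0, -1.0, -2.0, 2.0, 2.0, -0.0, 2.0, 2.0, 2.0, 6.0, 3.0, 3.0, 1.0, -2.0, 1.0]
195 [-3.0, 5.0, 142.0, nan, 2.0, 0.0, 2.0, 2.0, -2.0, 0.0, 1.0, -1.0, 4.0, 4.0, 5.0, -2.0, 4.0, -1.0, 2.0, -3.0, 5.0, -1.0, 2.0, -1.0, 1.0, -4.0, 1.0, 1.0, -1.0]
198 [1.0, 2.0, 147.0, 148.0, -2.0, -0.0, -1.0, nan, 0.0, -2.0, -1.0, -3.0, 1.0, 0.0, -1.0, -0.0, 2.0, 3.0, 5.0, 2.0, 0.0, -1.0, 0.0, 3.0, 1.0, 4.0, 2.0, -1.0, 1.0]
201 [3.0, 0.0, 147.0, 145.0, -2.0, 1.0, 2.0, -2.0, -4.0, 4.0, 0.0, -2.0, 5.0, -0.0, 2.0, -2.0, 1.0, -1.0, 2.0, -0.0, 49.0, 52.0, 52.0, 50.0, 51.0, 46.0, 53.0, 2.0, 7.0]
204 [-1.0, 5.0, 146.0, 146.0, -3.0, 1.0, 5.0, 1.0, -2.0, 51.0, 52.0, 56.0, 107.0, 107.0, 50.0, 53.0, 48.0, 49.0, 49.0, 48.0, 48.0, 48.0, 125.0, 121.0, 51.0, 54.0, 51.0, -1.0, -0.0]
207 [0.0, 3.0, 148.0, 141.0, 47.0, 48.0, 54.0, 47.0, 49.0, 49.0, 53.0, 48.0, 48.0, 106.0, 53.0, 51.0, 54.0, 54.0, 50.0, 48.0, 49.0, 48.0, 123.0, 1
[... 3213 characters left out ...]
0, 15.0, 11.0, 10.0, 10.0, 13.0, 11.0, 7.0, 15.0, 11.0, 12.0, 15.0, 17.0, 13.0, 14.0, 14.0, 13.0, 15.0, 3.0]
t rack region pts z>.1
[196 194  15  36 333] [0.4806 0.3054 0.0724] [0.5682 0.3244 0.1521] [0.5238 0.3133 0.1357]
[238 202  10  20 116] [0.5067 0.2041 0.0701] [0.5548 0.2269 0.113 ] [0.5304 0.2141 0.1027]
[275 203  12  12 117] [0.5231 0.102  0.094 ] [0.5503 0.1294 0.1266] [0.5364 0.1155 0.1196]
s rack region pts z>.1
[353 205  15  26 264] [0.5291 0.1044 0.0701] [0.5563 0.132  0.1261] [0.5455 0.1214 0.1051]
[388 229  17  25 240] [0.5077 0.2025 0.0701] [0.5599 0.2306 0.11  ] [0.538  0.2199 0.0989]
[422 235  38  45 736] [0.482  0.3063 0.0701] [0.5725 0.3256 0.1502] [0.533  0.3187 0.1278]
```

View pics/a.png

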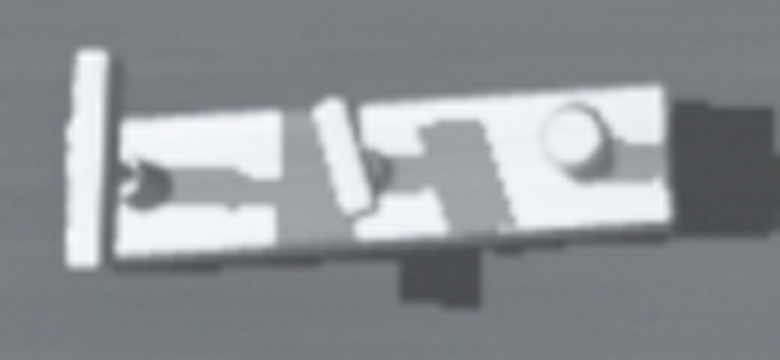

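View pics/b.png

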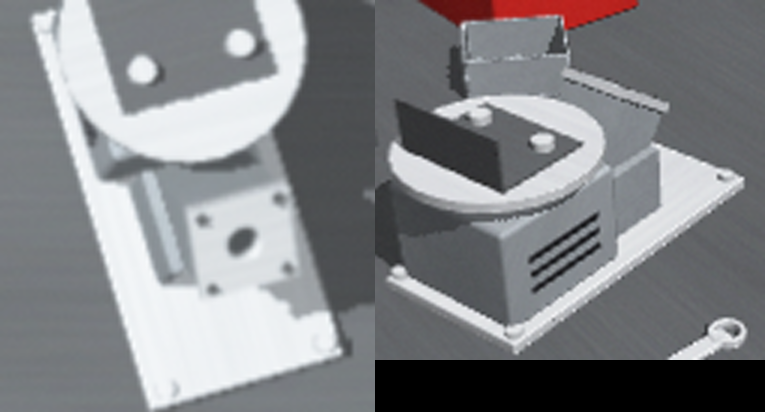

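Crop a shows the crank's bar at the left end, with the short key in the middle and the pin at the right. Crop b shows the flange tilted in the top view, with its hole near top px (414.8, 204.3) and bolts at the corners. Next come sub-pixel measurements.

```bash
cat >> h.py <<'E'
def rays(d,uv):
    K=np.array([[d['fx'],0,d['cx']],[0,d['fy'],d['cy']],[0,0,1]])
    p=cv2.undistortPoints(np.asarray(uv,float).reshape(-1,1,2),K,np.array(d['dist'],float)).reshape(-1,2)
    M=R.from_rotvec(d['rotation']).as_matrix()
    return np.array(d['xyz']),np.c_[p,np.ones(len(p))]@M.T
def onplane(d,uv,n,p0):
    o,r=rays(d,uv); n=np.array(n,float); return o+r*(((np.array(p0)-o)@n)/(r@n))[:,None]
E
python3 - <<'E'
from h import *
np.set_printoptions(precision=4,suppress=True)
T=pickle.load(open('top.pkl','rb'));S=pickle.load(open('scene.pkl','rb'))
for n,d in(('t',T),('s',S)):
    w=cloud(d);g=cv2.cvtColor(d['pixels'],cv2.COLOR_RGB2GRAY)
    x,y,z=np.moveaxis(w,-1,0)
    m=(z>.138)&(z<.16)&(abs(x-.525)<.08)&(abs(y-.318)<.03)
    if n=='t': m&=g>190
    uv=np.argwhere(m)[:,::-1]
    p=onplane(d,uv,[0,0,1],[0,0,.146])
    r=cv2.minAreaRect((p[:,:2]*1000).astype(np.float32)); print(n,'crank bar',r,len(uv),g[m].min(),g[m].max(), p.mean(0))
    q=p[:,:2]-p[:,:2].mean(0);e,V=np.linalg.eigh(q.T@q);print('dir',V[:,1],np.sqrt(e/len(q)*12))
    # rack top
    m=(abs(z-.05)<.008)&(abs(x-.53)<.1)&(abs(y-.215)<.17)
    p=onplane(d,np.argwhere(m)[:,::-1],[0,0,1],[0,0,.05]); print(' rack',cv2.minAreaRect((p[:,:2]*1000).astype(np.float32)))
# flange
w=cloud(T);g=cv2.cvtColor(T['pixels'],cv2.COLOR_RGB2GRAY)
m=np.zeros((400,640),bool);m[194:216,402:427]=1
m&=(w[...,2]>.100)&(w[...,2]<.15)
P=w[m];
for _ in range(5):
    c=P.mean(0);n=np.linalg.svd(P-c)[2][2];n*=np.sign(n[2]);d_=abs((P-c)@n);P=P[d_<max(.006,0)]
print('plane',c,n,'lean',np.arccos(n[2]),'az',np.arctan2(n[1],n[0]),len(P))
print(g[192:218,400:430])
E
```

```text
t crank bar ((525.1817626953125, 316.7680969238281), (85.25849151611328, 12.945769309997559), 0.20594313740730286) 176 192 247 [0.5242 0.3168 0.146 ]
dir [-1.      0.0021] [0.0128 0.0867]
 rack ((530.4739379882812, 216.0725555419922), (61.3033332824707, 269.8723449707031), 4.117077350616455)
s crank bar ((530.0064086914062, 317.9978332519531), (97.88473510742188, 19.387094497680664), 0.890607476234436) 347 87 234 [0.5316 0.3177 0.146 ]
dir [-0.9998 -0.0183] [0.018  0.0959]
 rack ((536.3176879882812, 217.42733764648438), (70.69807434082031, 274.50762939453125), 4.408397674560547)
plane [ 0.5464 -0.2221  0.1268] [-0.5459 -0.1481  0.8247] lean 0.6011839545761245 az -2.876610692208111 494
[[149 150 151 151 150 153 157 160 167 176 182 194 199 203 208 213 217 219
  221 221 221 219 190 130 117 140 166 158 115  83]
 [151 154 158 159 167 172 180 188 196 201 204 213 216 220 220 222 222 222
  222 220 221 218 191 135 121 137 163 170 134  84]
 [166 169 177 181 195 196 203 208 213 218 220 221 222 222 222 221 220 220
  220 220 219 218 205 177 157 156 182 183 135  88]
 [194 196 199 202 210 215 221 2
[... 2144 characters left out ...]
222 223 223 223 224 224
  224 224 224 224 223 222 210 178 146 140 168 179]
 [160 161 192 219 220 221 221 221 221 222 222 223 224 224 225 225 223 224
  223 223 223 223 223 222 220 205 180 165 176 178]
 [163 165 186 216 220 220 220 221 223 224 225 225 224 224 223 223 223 223
  222 223 222 220 216 211 204 192 180 170 165 164]
 [169 173 187 213 221 211 193 201 221 224 223 224 223 222 223 224 224 225
  222 213 209 198 188 178 171 166 164 162 163 163]
 [211 213 212 213 217 176 132 147 199 220 222 223 223 224 227 229 232 233
  221 192 182 170 162 161 162 161 162 161 162 163]
 [239 239 233 214 212 160 122 130 168 209 224 226 229 231 235 237 239 240
  233 216 210 193 166 161 162 161 161 161 161 164]]
```

```bash
python3 - <<'E'
from h import *
np.set_printoptions(precision=4,suppress=True)
T=pickle.load(open('top.pkl','rb'));S=pickle.load(open('scene.pkl','rb'))
g=cv2.cvtColor(T['pixels'],cv2.COLOR_RGB2GRAY).astype(float)
# hole: deviation from flange grey, supersampled
sub=cv2.resize(np.abs(g[196:213,406:425]-222).astype(np.float32),None,fx=8,fy=8,interpolation=cv2.INTER_CUBIC)
m=(sub>10).astype(np.uint8)
# split threshold: dark edge half-level 60, bright edge ~9
sg=cv2.resize(g[196:213,406:425].astype(np.float32),None,fx=8,fy=8,interpolation=cv2.INTER_CUBIC)
m=((sg<160)|(sg>229)).astype(np.uint8)
m=cv2.morphologyEx(m,cv2.MORPH_CLOSE,np.ones((15,15),np.uint8))
c=max(cv2.findContours(m,0,1)[0],key=cv2.contourArea)
hull=cv2.convexHull(c); e=cv2.fitEllipse(hull)
toimg=lambda p:(np.array(p)+.5)/8-.5+np.array([406,196])
print('hole ell',toimg(e[0]),np.array(e[1])/8,e[2])
hole=toimg(e[0])
def bolt(u0,u1,v0,v1):
    s=np.clip(205-g[v0:v1,u0:u1],0,None);v,u=np.mgrid[v0:v1,u0:u1];return [(s*u).sum()/s.sum(),(s*v).sum()/s.sum()]
B=[bolt(402,407,196,201),bolt(424,428,208,214),bolt(404,409,214,219)]
print('bolts',np.array(B))
mid=(np.array(B[1])+np.array(bolt(402,407,196,201)))/2
for az in(-2.9,-2.877,-2.85):
    n=[np.sin(.6)*np.cos(az),np.sin(.6)*np.sin(az),np.cos(.6)]
    # plane through hole's point at z=.125
    p0=onplane(T,[hole],[0,0,1],[0,0,.125])[0]
    q=onplane(T,[hole,*B],n,p0); ex=onplane(T,toimg(hull.reshape(-1,2)),n,p0)
    y=np.cross([0,0,1],n);y/=np.linalg.norm(y);x=np.cross(y,n)
    print(az,'hole',p0,'y',y,'bolts local',((q[1:]-p0)@np.c_[x,y]))
    l=(ex-p0)@np.c_[x,y]; print('   rim',cv2.minEnclosingCircle((l*1e3).astype(np.float32)),cv2.minAreaRect((l*1e3).astype(np.float32)))
g=cv2.cvtColor(S['pixels'],cv2.COLOR_RGB2GRAY)
print(g[233:285:2,420:462:2])
E
```

```text
hole ell [415.0404 204.7413] [8.9041 9.5629] 103.54161071777344
bolts [[403.6758 198.4121]
 [426.2354 211.2957]
 [406.3465 216.7723]]
-2.9 hole [ 0.546  -0.2251  0.125 ] y [ 0.2392 -0.971   0.    ] bolts local [[-0.0254 -0.0271]
 [ 0.0265  0.0273]
 [ 0.0282 -0.0262]]
   rim ((0.47428837418556213, 0.28954845666885376), 13.837214469909668) ((0.755488395690918, -0.37046146392822266), (27.51679039001465, 21.85732650756836), 26.830860137939453)
-2.877 hole [ 0.546  -0.2251  0.125 ] y [ 0.2615 -0.9652  0.    ] bolts local [[-0.0261 -0.0267]
 [ 0.0273  0.0269]
 [ 0.0274 -0.0268]]
   rim ((0.5317360758781433, 0.2249414473772049), 13.901448249816895) ((0.7550234794616699, -0.3796720504760742), (27.627586364746094, 21.857894897460938), 25.748414993286133)
-2.85 hole [ 0.546  -0.2251  0.125 ] y [ 0.2875 -0.9578  0.    ] bolts local [[-0.0269 -0.0263]
 [ 0.0281  0.0265]
 [ 0.0266 -0.0275]]
   rim ((0.6002105474472046, 0.14133955538272858), 13.977770805358887) ((0.7068037986755371, 0.05454063415527344), (27.800609588623047, 21.820964813232422), 30.943456649780273)
[[101  99 101 100  97  97 100  9
[... 1582 characters left out ...]
9 222 226 224  89 109 178 223 228 169 100 101 100 102 101 104
  105 103 100]
 [135 138 215 229 230 217  79  94 131 159 182 145 103 102 101 102 100 100
  102 103 102]
 [134 136 137 160 228 174  81 103 140 167 183 117 103 104 101 103  99 102
  103 101 103]
 [138 134 135 137 162 116  83 112 147 172 184 177 102 103 102 103 103 100
  101 101 102]
 [162 138 135 135 136  87  88 126 155 178 193 229 212 127 101 102 102 102
  101 101 102]
 [228 213 137 138 127  82  98 133 164 183 211 230 230 225 190 102 102 103
  104 103 103]
 [229 229 215 164 100  81 106 144 171 184 218 228 230 230 229 216 150 101
  103 104 102]
 [230 229 230 228 122  86 117 152 174 185 187 229 229 229 229 230 229 193
  114 105 104]]
```

```bash
python3 - <<'E'
from h import *
np.set_printoptions(precision=4,suppress=True)
S=pickle.load(open('scene.pkl','rb'))
g=cv2.cvtColor(S['pixels'],cv2.COLOR_RGB2GRAY);w=cloud(S)
m=np.zeros((400,640),np.uint8);m[233:262,424:462]=1
m=m&(g>197)&(w[...,2]>.13); m=m.astype(np.uint8)
uv=np.argwhere(m)[:,::-1];p=onplane(S,uv,[0,0,1],[0,0,.146])
print(cv2.minAreaRect((p[:,:2]*1000).astype(np.float32)),p.mean(0),len(p))
# current tool pose and target
from cell import arm
s=arm.observe();M=R.from_rotvec(s['ee_rot']).as_matrix();print(M,s['position'],arm.tip_reach)
E
```

```text
((525.8325805664062, 316.72357177734375), (13.57848834991455, 86.5467529296875), 89.65293884277344) [0.5268 0.3168 0.146 ] 229
[[ 0.9295  0.3688 -0.0007]
 [ 0.3688 -0.9295  0.0012]
 [-0.0002 -0.0014 -1.    ]] [ 0.2303 -0.5805  0.2142] 0.019
```

Emit:
{"api": "arm_command", "payload": {"targets": [[[0,0,-0.06,0,0,0],[0,0,-0.06,0,0,0],[0,0,-0.02,0,0,-0.18],[0,0,0,0,0,-0.18],[0,0,0,0,0,-0.18],[0,0,0,0,0,-0.18],[0,0,0,0,0,-0.18],[0,0,0,0,0,-0.18],[0,0,0,0,0,-0.18],[0,0,0,0,0,-0.18]]]}}

```text
clock: 1.35
position: [0.2304, -0.5808, 0.3544]
ee_rot: [-1.923, -2.483, -0.001]
force: [0.1, 0.2, -0.1]
width: 1.0
gripper_force: 0.0
```

Emit:
{"api": "arm_command", "payload": {"targets": [[[0.05,0.032,0,0,0,0],[0.05,0.032,0,0,0,0],[0.05,0.032,0,0,0,0],[0.05,0.032,0,0,0,0],[0.05,0.032,0,0,0,0],[0.05,0.032,0,0,0,0],[0.05,0.032,0,0,0,0],[0.05,0.032,0,0,0,0],[0.05,0.032,0,0,0,0],[0.05,0.032,0,0,0,0]]]}}

```text
clock: 2.6
position: [0.4186, -0.0162, 0.3549]
ee_rot: [1.931, 2.477, -0.001]
force: [2.1, -0.9, 0.4]
width: 0.998
gripper_force: 0.0
```

Emit:
{"api": "arm_command", "payload": {"targets": [[[0.05,0.032,0,0,0,0],[0.05,0.032,0,0,0,0],[0.05,0.032,0,0,0,0],[0.05,0.032,0,0,0,0],[0.05,0.032,0,0,0,0],[0.04,0.02,0,0,0,0],[0,0,0,0,0,-0.18],[0,0,0,0,0,-0.18],[0,0,0,0,0,-0.18],[0,0,0,0,0,-0.18]]]}}

```text
clock: 3.85
position: [0.5222, 0.3071, 0.3544]
ee_rot: [-0.925, -3.002, 0.001]
force: [0.4, -0.8, -0.6]
width: 1.002
gripper_force: 0.0
```

Emit:
{"api": "arm_command", "payload": {"targets": [[[0,0,0,0,0,-0.18],[0,0,0,0,0,-0.18],[0,0,0,0,0,-0.18],[0,0,0,0,0,0]]]}}

```text
clock: 4.35
position: [0.5223, 0.307, 0.3543]
ee_rot: [-0.102, -3.139, 0.0]
force: [0.5, -0.2, 0.5]
width: 1.002
gripper_force: 0.0
```

```bash
cat > d.py <<'E'
# print tool-frame shift and turn to a target pose (position, rotation matrix)
from h import *
np.set_printoptions(precision=4,suppress=True)
from cell import arm
def to(P,M):
    s=arm.observe();A=R.from_rotvec(s['ee_rot'])
    print('clock',s['clock'],'q',s['joints'],'F',s['force'],'tq',s['ft_torque'],'w',s['width'],'g',s['gripper_force'])
    print('shift',A.inv().apply(np.array(P)-s['position']),'turn',(A.inv()*R.from_matrix(M)).as_rotvec())
E
python3 - <<'E'
from d import *
to([.5255,.3168,.132],np.diag([-1,1,-1.]))
E
```

```text
clock 4.35 q [ 0.0595  0.559  -1.1616  1.3275  0.5072  1.5709  0.467 ] F [ 0.4825 -0.1535  0.5223] tq [ 0.0842 -0.0857 -0.0411] w 1.0021437247911893 g 0.0
shift [-0.0028  0.01    0.2223] turn [-0.0002 -0.0011 -0.065 ]
```

Emit:
{"api": "arm_command", "payload": {"targets": [[[-0.003,0.01,0.02,0,0,-0.065],[0,0,0.04,0,0,0],[0,0,0.04,0,0,0],[0,0,0.04,0,0,0],[0,0,0.03,0,0,0],[0,0,0.03,0,0,0],[0,0,0.02,0,0,0],[0,0,0,0,0,0],[0,0,0,0,0,0]]], "jaw": 0.05}}

```text
clock: 5.48
position: [0.5262, 0.3177, 0.136]
ee_rot: [-0.0, 3.141, 0.001]
force: [0.0, 0.3, 0.1]
width: 0.55
gripper_force: 0.0
```

```bash
python3 - <<'E'
from d import *
to([.5255,.3168,.132],np.diag([-1,1,-1.]))
E
```

```text
clock 5.475 q [ 0.0243  0.7346 -1.0707  1.6362  0.6859  1.1914  0.3658] F [0.0144 0.2907 0.1222] tq [ 0.0832 -0.1358  0.0442] w 0.5499186493260507 g 0.0
shift [ 0.0007 -0.0009  0.004 ] turn [0.0009 0.001  0.0002]
```

Close at about the bar's centre.

Emit:
{"api": "arm_command", "payload": {"targets": [[[0.0007,-0.001,0.004,0,0,0],[0,0,0,0,0,0],[0,0,0,0,0,0]]]}}

```text
clock: 5.85
position: [0.5253, 0.3161, 0.1312]
ee_rot: [-0.001, 3.141, 0.0]
force: [-0.7, 0.5, 0.4]
width: 0.542
gripper_force: 0.0
```

Emit:
{"api": "arm_command", "payload": {"targets": [[[0,0,0,0,0,0],[0,0,0,0,0,0],[0,0,0,0,0,0],[0,0,0,0,0,0],[0,0,0,0,0,0],[0,0,0,0,0,0]]], "jaw": 0.0, "newtons": 55}}

```text
clock: 6.6
position: [0.5252, 0.3161, 0.1309]
ee_rot: [-0.002, 3.142, 0.0]
force: [-0.4, 0.1, 0.7]
width: 0.136
gripper_force: 55.0
```

```bash
python3 - <<'E'
from d import *
to([.5255,.3168,.132],np.diag([-1,1,-1.]));print(arm.observe()['position'])
E
```

```text
clock 6.6 q [ 0.0251  0.7381 -1.0678  1.6446  0.6903  1.1831  0.363 ] F [-0.3819  0.1049  0.7248] tq [ 0.1641 -0.1237 -0.0067] w 0.13626028308990518 g 54.9999475479126
shift [-0.0003  0.0007 -0.0011] turn [0.     0.     0.0011]
[0.5252 0.3161 0.1309]
```

Emit:
{"api": "arm_command", "payload": {"targets": [[[0,0,-0.01,0,0,0],[0,0,-0.015,0,0,0],[0,0,-0.02,0,0,0],[0,0,-0.03,0,0,0],[0,0,-0.04,0,0,0],[0,0,-0.05,0,0,0],[0,0,-0.05,0,0,0],[0,0,-0.04,0,0,0],[0,0,0,0,0,0],[0,0,0,0,0,0]]]}}

```text
clock: 7.85
position: [0.5249, 0.3159, 0.3857]
ee_rot: [0.002, -3.142, 0.001]
force: [0.3, 0.1, -3.8]
width: 0.133
gripper_force: 55.0
```

```bash
python3 - <<'E'
from d import *
n=np.array([np.sin(.6)*np.cos(-2.877),np.sin(.6)*np.sin(-2.877),np.cos(.6)])
y=np.cross([0,0,1],n);y/=np.linalg.norm(y);x=np.cross(y,n)
M=np.c_[-y,np.cross(-n,-y),-n]; hole=np.array([.546,-.2251,.125])+x*.0006
print(x,y,n,M,hole)
to(hole+n*(.122+.06),M); print(arm.observe()['position'])
d=arm.get_image('scene'); pickle.dump(d,open('s1.pkl','wb'));cv2.imwrite('pics/s1.png',cv2.resize(d['pixels'][60:360,300:640,::-1],None,fx=2,fy=2))
E
```

```text
[-0.7966 -0.2158 -0.5646] [ 0.2615 -0.9652  0.    ] [-0.545  -0.1477  0.8253] [[-0.2615  0.7966  0.545 ]
 [ 0.9652  0.2158  0.1477]
 [-0.      0.5646 -0.8253]] [ 0.5455 -0.2252  0.1247]
clock 7.85 q [ 0.0236  0.5566 -1.1603  1.2459  0.5074  1.6426  0.5383] F [ 0.2621  0.1468 -3.7629] tq [ 0.0696 -0.1239 -0.0236] w 0.13318233830558418 g 54.99361753463745
shift [ 0.0794 -0.5678  0.1112] turn [-0.5116 -0.3912  1.266 ]
[0.5249 0.3159 0.3857]
```

View pics/s1.png

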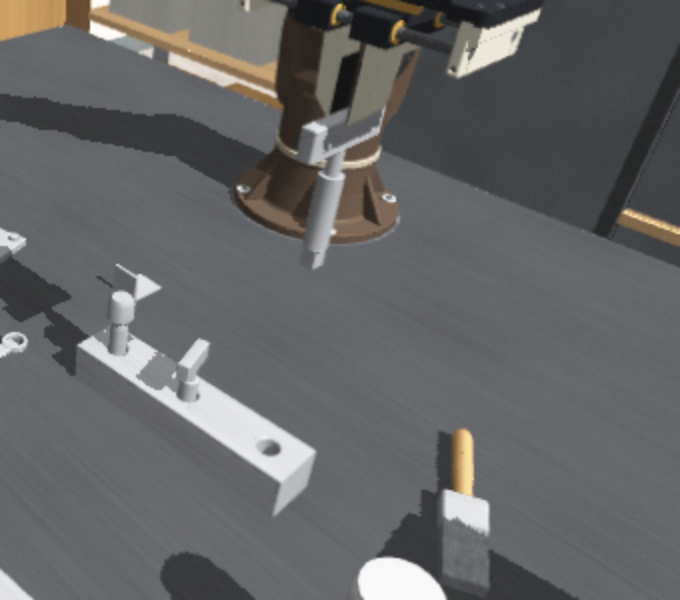

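The picture shows the key hanging straight from the jaws (shaft at crop (322,200)), with the pin and the short key still in the rack. Next I'll measure the key's tilt in the hand.

```bash
cat > k.py <<'E'
from h import *
def proj(d,X):
    M=R.from_rotvec(d['rotation']).as_matrix();K=np.array([[d['fx'],0,d['cx']],[0,d['fy'],d['cy']],[0,0,1]])
    rv=cv2.Rodrigues(M.T)[0];t=-M.T@np.array(d['xyz'])
    return cv2.projectPoints(np.asarray(X,float),rv,t,K,np.array(d['dist'],float))[0].reshape(-1,2)
def keyaxis(d,pos,rot,bg_depth=.04):
    """lateral offset (m, along image normal to axis) of shaft mid-line from nominal axis, per distance along the key"""
    A=R.from_rotvec(rot);out=[]
    z=d['z_map'];g=cv2.cvtColor(d['pixels'],cv2.COLOR_RGB2GRAY).astype(np.float32)
    M=R.from_rotvec(d['rotation']).as_matrix()
    for L in np.arange(.042,.1,.006):
        c=pos+A.apply([0,0,L]);a=A.apply([0,0,1]);v=c-np.array(d['xyz']);lat=np.cross(a,v);lat/=np.linalg.norm(lat)
        t=np.arange(-.022,.0221,.0005);uv=proj(d,c+t[:,None]*lat).astype(np.float32)
        zz=cv2.remap(z,uv[:,0],uv[:,1],cv2.INTER_NEAREST).ravel();D=(c-np.array(d['xyz']))@M[:,2]
        gg=cv2.remap(g,uv[:,0],uv[:,1],cv2.INTER_LINEAR).ravel()
        on=abs(zz-D)<.03
        if on.sum(): out.append([L,t[on].min(),t[on].max(),(t[on].min()+t[on].max())/2]);
    return np.array(out),lat
E
python3 - <<'E'
from k import *
from cell import arm
np.set_printoptions(precision=4,suppress=True)
s=arm.observe();d=pickle.load(open('s1.pkl','rb'))
o,l=keyaxis(d,s['position'],s['ee_rot']);print(o,l,np.polyfit(o[:,0],o[:,3],1))
E
```

```text
[[ 0.042  -0.011   0.01   -0.0005]
 [ 0.048  -0.0115  0.0095 -0.001 ]
 [ 0.054  -0.0115  0.0095 -0.001 ]
 [ 0.06   -0.0105  0.0105  0.    ]
 [ 0.066  -0.011   0.0105 -0.0002]
 [ 0.072  -0.0115  0.01   -0.0007]
 [ 0.078  -0.01    0.01    0.    ]
 [ 0.084  -0.0105  0.008  -0.0012]
 [ 0.09   -0.011   0.009  -0.001 ]
 [ 0.096  -0.01    0.0085 -0.0007]] [-0.4911  0.8711 -0.0007] [-0.004  -0.0004]
```

Emit:
{"api": "arm_command", "payload": {"targets": [[[0.008,-0.057,0,0,0,0],[0.008,-0.057,0,0,0,0],[0.008,-0.057,0,0,0,0],[0.008,-0.057,0,0,0,0],[0.008,-0.057,0,0,0,0],[0.008,-0.057,0,0,0,0],[0.008,-0.057,0,0,0,0],[0.008,-0.057,0,0,0,0],[0.008,-0.057,0,0,0,0],[0.008,-0.055,0,0,0,0]]]}}

```text
clock: 9.15
position: [0.4443, -0.2541, 0.3848]
ee_rot: [0.001, -3.14, -0.001]
force: [0.7, -0.7, -4.0]
width: 0.133
gripper_force: 55.0
```

Emit:
{"api": "arm_command", "payload": {"targets": [[[0,0,0,-0.051,-0.039,0.127],[0,0,0,-0.051,-0.039,0.127],[0,0,0,-0.051,-0.039,0.127],[0,0,0,-0.051,-0.039,0.127],[0,0,0,-0.051,-0.039,0.127],[0,0,0,-0.051,-0.039,0.127],[0,0,0,-0.051,-0.039,0.127],[0,0,0,-0.051,-0.039,0.127],[0,0,0,-0.051,-0.039,0.127],[0,0,0,-0.051,-0.039,0.127]]]}}

```text
clock: 10.4
position: [0.4447, -0.2518, 0.3844]
ee_rot: [1.653, 2.139, 0.664]
force: [-0.3, 0.7, -3.7]
width: 0.133
gripper_force: 55.0
```

```bash
cat >> d.py <<'E'
n=np.array([np.sin(.6)*np.cos(-2.877),np.sin(.6)*np.sin(-2.877),np.cos(.6)])
y=np.cross([0,0,1],n);y/=np.linalg.norm(y);x=np.cross(y,n)
hole=np.array([.5455,-.2252,.1247])
def tool(th):  # key turned by th about tool z from square
    M=np.c_[-y,np.cross(-n,-y),-n]; return M@R.from_rotvec([0,0,th]).as_matrix()
def rep():
    s=arm.observe();A=R.from_rotvec(s['ee_rot']);T=s['position']+A.apply([0,0,.122])
    e=(R.from_matrix(tool(0)).inv()*A).as_rotvec()
    print('tip in port xyz mm',1e3*np.c_[x,y,n].T@(T-hole),'tcp-122n',1e3*np.c_[x,y,n].T@(s['position']-.122*n-hole),'turn',e,'F port',np.c_[x,y,n].T@s['force'])
E
python3 - <<'E'
from d import *
to(hole+n*.182,tool(0));rep()
E
```

```text
clock 10.4 q [ 1.8966  0.0405 -1.1077  1.8574 -0.5671  1.0252  1.2902] F [-0.2788  0.6828 -3.6947] tq [-0.2553  1.1496  0.0516] w 0.13337025018302617 g 55.02305030822754
shift [-0.0013 -0.0605  0.0913] turn [-0.0017  0.0005 -0.0099]
tip in port xyz mm [-60.4151  -0.6525 151.1688] tcp-122n [-60.6263  -0.7067 151.1686] turn [ 0.0017 -0.0005  0.0099] F port [ 2.1609 -0.7319 -2.9982]
```

Emit:
{"api": "arm_command", "payload": {"targets": [[[-0.001,-0.015,0.023,-0.0017,0.0005,-0.01],[0,-0.015,0.023,0,0,0],[0,-0.015,0.023,0,0,0],[0,-0.0155,0.022,0,0,0],[0,0,0.02,0,0,-0.13],[0,0,0.02,0,0,-0.13],[0,0,0,0,0,-0.13],[0,0,0,0,0,-0.13],[0,0,0,0,0,-0.13],[0,0,0,0,0,0]]]}}

```text
clock: 11.65
position: [0.4682, -0.2464, 0.2425]
ee_rot: [0.835, 2.472, 0.45]
force: [-0.2, -0.1, -4.3]
width: 0.134
gripper_force: 55.0
```

```bash
python3 - <<'E'
from d import *
from k import *
to(hole+n*.142,tool(-.65));rep();s=arm.observe()
for c in('top','scene'):
    d=arm.get_image(c);pickle.dump(d,open(c[0]+'2.pkl','wb'))
    o,l=keyaxis(d,s['position'],s['ee_rot']);
    print(c,l@np.c_[x,y,n],o[:,:] if len(o) else 0)
    if c=='top': a=cv2.resize(d['pixels'][150:250,350:450,::-1],None,fx=4,fy=4)
    else: b=cv2.resize(d['pixels'][120:220,200:300,::-1],None,fx=4,fy=4)
cv2.imwrite('pics/c.png',np.hstack([a,b]))
E
```

```text
clock 11.65 q [ 1.7431  0.3268 -1.2087  2.0705 -0.2723  0.5694  1.736 ] F [-0.2145 -0.1297 -4.2521] tq [-0.2769  1.0715  0.0457] w 0.13416402662082408 g 55.01122176647186
shift [ 0.0004 -0.0002  0.0005] turn [-0.0002 -0.002   0.0042]
tip in port xyz mm [-0.2371  0.0441 20.4898] tcp-122n [-0.3988  0.2247 20.4896] turn [ 0.0008  0.0019 -0.6542] F port [ 2.5998  0.0691 -3.3734]
top [ 0.452  -0.892   0.0019] [[ 0.048  -0.008   0.0095  0.0008]
 [ 0.054  -0.008   0.0095  0.0008]
 [ 0.06   -0.0075  0.01    0.0013]
 [ 0.066  -0.0075  0.01    0.0013]
 [ 0.072  -0.007   0.008   0.0005]
 [ 0.078  -0.007   0.0085  0.0008]
 [ 0.084  -0.0095  0.009  -0.0002]
 [ 0.09   -0.0095  0.0095  0.    ]
 [ 0.096  -0.0095  0.009  -0.0002]]
scene [ 0.6026 -0.798   0.002 ] [[ 0.042  -0.011   0.008  -0.0015]
 [ 0.048  -0.0115  0.0075 -0.002 ]
 [ 0.054  -0.0095  0.0095  0.    ]
 [ 0.06   -0.01    0.009  -0.0005]
 [ 0.066  -0.011   0.008  -0.0015]
 [ 0.072  -0.0115  0.01   -0.0007]
 [ 0.078  -0.0095  0.0095  0.    ]
 [ 0.084  -0.01    0.009  -0.0005]
 [ 0.09   -0.011   0.0085 -0.0012]
 [ 0.096  -0.0085  0.0105  0.001 ]]
```

View pics/c.png

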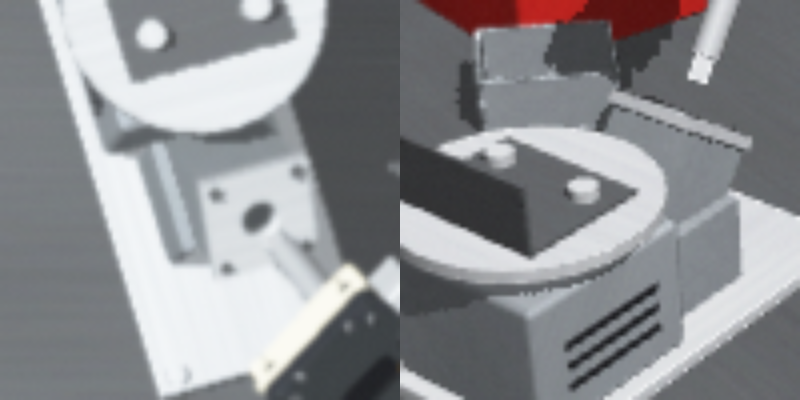

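The crop shows the key's tip just above and in line with the hole (crop (260,218)). Both mid-lines agree to about 1 mm, so I'm entering the mouth gently.

Emit:
{"api": "arm_command", "payload": {"targets": [[[0.0004,-0.0002,0.006,0,-0.002,0],[0,0,0.006,0,0,0],[0,0,0.006,0,0,0],[0,0,0.002,0,0,0],[0,0,0.002,0,0,0],[0,0,0.002,0,0,0],[0,0,0,0,0,0]]]}}

```text
clock: 12.62
position: [0.4822, -0.2435, 0.2238]
ee_rot: [0.833, 2.468, 0.447]
force: [-1.4, -1.0, -0.5]
width: 0.136
gripper_force: 55.0
```

```bash
python3 - <<'E'
from d import *
to(hole+n*.112,tool(-.65));rep()
E
```

```text
clock 12.625 q [ 1.6535  0.3563 -1.1562  2.0875 -0.2405  0.5018  1.6985] F [-1.4113 -1.0205 -0.4568] tq [-0.2123  1.0101  0.036 ] w 0.1359167769247035 g 55.017433762550354
shift [ 0.0018 -0.0005  0.007 ] turn [-0.0004  0.0025  0.0058]
tip in port xyz mm [-1.6558  1.3912 -3.0225] tcp-122n [-1.5159  1.1189 -3.0229] turn [-0.0004 -0.0025 -0.6558] F port [1.6024 0.6159 0.5429]
```

Emit:
{"api": "arm_command", "payload": {"targets": [[[0,0,0.001,0,0,0],[0,0,0.001,0,0,0],[0,0,0.001,0,0,0],[0,0,0,0,0,0]]]}}

```text
clock: 13.12
position: [0.4836, -0.2426, 0.221]
ee_rot: [0.833, 2.469, 0.447]
force: [-0.4, 0.1, -3.0]
width: 0.128
gripper_force: 55.0
```

```bash
python3 - <<'E'
from d import *
to(hole+n*.112,tool(-.65));rep()
E
```

```text
clock 13.125 q [ 1.642   0.3603 -1.1495  2.09   -0.2365  0.4939  1.6938] F [-0.4363  0.1384 -2.9588] tq [-0.1923  0.9882  0.0014] w 0.1283337040706318 g 54.997177720069885
shift [ 0.0013 -0.0006  0.0038] turn [-0.0002  0.0017  0.006 ]
tip in port xyz mm [-1.4108  0.8194 -6.241 ] tcp-122n [-1.3013  0.6437 -6.2411] turn [-0.0004 -0.0017 -0.656 ] F port [ 1.9883 -0.2477 -2.2247]
```

Emit:
{"api": "arm_command", "payload": {"targets": [[[0,0,0.002,0,0,0],[0,0,0.002,0,0,0],[0,0,0.002,0,0,0],[0,0,0.002,0,0,0],[0,0,0.002,0,0,0],[0,0,0,0,0,0]]]}}

```text
clock: 13.88
position: [0.4891, -0.2413, 0.2128]
ee_rot: [0.833, 2.469, 0.447]
force: [-0.5, -0.3, -3.5]
width: 0.131
gripper_force: 55.0
```

```bash
python3 - <<'E'
from d import *
to(hole+n*.112,tool(-.65));rep()
E
```

```text
clock 13.875 q [ 1.6046  0.373  -1.126   2.0959 -0.2232  0.4681  1.6782] F [-0.4698 -0.2727 -3.5376] tq [-0.1674  0.9612  0.0626] w 0.13117231018880546 g 54.995790123939514
shift [ 0.0014 -0.0006 -0.0062] turn [-0.0002  0.0018  0.006 ]
tip in port xyz mm [ -1.4829   0.9489 -16.2362] tcp-122n [ -1.3683   0.7602 -16.2364] turn [-0.0004 -0.0018 -0.656 ] F port [ 2.4306  0.1403 -2.6234]
```

Emit:
{"api": "arm_command", "payload": {"targets": [[[0,0,0.001,0,0,0],[0,0,0.001,0,0,0],[0,0,0.001,0,0,0],[0,0,0.001,0,0,0],[0,0,0.001,0,0,0],[0,0,0,0,0,0]]]}}

```text
clock: 14.62
position: [0.4921, -0.241, 0.209]
ee_rot: [0.833, 2.468, 0.447]
force: [-2.9, -0.6, 1.2]
width: 0.13
gripper_force: 55.0
```

```bash
python3 - <<'E'
from d import *
to(hole+n*.112,tool(-.65));rep()
E
```

```text
clock 14.625 q [ 1.5866  0.3791 -1.1143  2.0982 -0.2169  0.4555  1.6708] F [-2.8786 -0.6115  1.1855] tq [0.0039 0.9048 0.1281] w 0.13041188935765308 g 55.001508593559265
shift [ 0.0019 -0.0005 -0.011 ] turn [-0.0004  0.0026  0.0059]
tip in port xyz mm [ -1.7814   1.5238 -20.9762] tcp-122n [ -1.6273   1.2365 -20.9766] turn [-0.0004 -0.0027 -0.6559] F port [ 1.7557 -0.1625  2.6376]
```

Emit:
{"api": "arm_command", "payload": {"targets": [[[0,0,-0.001,0,0,0],[-0.001,0,0,0,0,0],[0,0,0.001,0,0,0],[0,0,0.001,0,0,0],[0,0,0.001,0,0,0],[0,0,0,0,0,0]]]}}

```text
clock: 15.38
position: [0.4936, -0.2407, 0.2072]
ee_rot: [0.833, 2.469, 0.448]
force: [0.5, 0.3, -3.5]
width: 0.138
gripper_force: 55.0
```

```bash
python3 - <<'E'
from d import *
to(hole+n*.112,tool(-.65));rep()
E
```

```text
clock 15.375 q [ 1.5771  0.3825 -1.1079  2.0979 -0.2134  0.4517  1.6668] F [ 0.489   0.2732 -3.4564] tq [-0.0592  0.9221  0.1502] w 0.13849307311563747 g 54.997708797454834
shift [ 0.0022 -0.0006 -0.0133] turn [-0.0001  0.0015  0.006 ]
tip in port xyz mm [ -1.9655   1.5317 -23.2956] tcp-122n [ -1.8639   1.3816 -23.2957] turn [-0.0004 -0.0015 -0.656 ] F port [ 1.5031 -0.1358 -3.1596]
```

Emit:
{"api": "arm_command", "payload": {"targets": [[[0,0,0.003,0,0,0],[0,0,0.003,0,0,0],[0,0,0.003,0,0,0],[0,0,0.003,0,0,0],[0,0,0.002,0,0,0],[0,0,0,0,0,0]]]}}

```text
clock: 16.12
position: [0.5013, -0.2388, 0.1958]
ee_rot: [0.833, 2.469, 0.447]
force: [0.8, 0.5, -3.6]
width: 0.133
gripper_force: 55.0
```

```bash
python3 - <<'E'
from d import *
to(hole+n*.112,tool(-.65));rep()
E
```

```text
clock 16.125 q [ 1.5266  0.4003 -1.075   2.1049 -0.1962  0.4167  1.6469] F [ 0.8023  0.5356 -3.5522] tq [0.0371 0.9168 0.1956] w 0.13303848684822894 g 55.00249743461609
shift [ 0.0024 -0.0006 -0.0273] turn [-0.0002  0.0018  0.006 ]
tip in port xyz mm [ -2.1191   1.7651 -37.259 ] tcp-122n [ -2.0034   1.5834 -37.2592] turn [-0.0004 -0.0017 -0.656 ] F port [ 1.251  -0.3072 -3.4481]
```

Emit:
{"api": "arm_command", "payload": {"targets": [[[0,0,0.001,0,0,0],[0,0,0.001,0,0,0],[0,0,0.001,0,0,0],[0,0,0.001,0,0,0],[0,0,0,0,0,0]]]}}

```text
clock: 16.75
position: [0.5035, -0.2383, 0.1925]
ee_rot: [0.833, 2.469, 0.447]
force: [1.1, 0.7, -4.8]
width: 0.133
gripper_force: 55.0
```

```bash
python3 - <<'E'
from d import *
to(hole+n*.112,tool(-.65));rep()
E
```

```text
clock 16.75 q [ 1.5128  0.4052 -1.0656  2.1067 -0.1916  0.407   1.6415] F [ 1.109   0.6704 -4.7978] tq [0.0671 0.954  0.2469] w 0.13306038887180008 g 55.00780642032623
shift [ 0.0025 -0.0005 -0.0312] turn [-0.0003  0.0019  0.0059]
tip in port xyz mm [ -2.1028   1.9096 -41.157 ] tcp-122n [ -1.9859   1.7002 -41.1572] turn [-0.0004 -0.002  -0.6559] F port [ 1.6809 -0.3571 -4.6632]
```

Emit:
{"api": "arm_command", "payload": {"targets": [[[0,0,0.001,0,0,0],[0,0,0.0005,0,0,0],[0,0,0,0,0,0]]]}}

```text
clock: 17.12
position: [0.5043, -0.2382, 0.1914]
ee_rot: [0.833, 2.469, 0.447]
force: [-1.4, 2.2, -1.6]
width: 0.136
gripper_force: 55.0
```

```bash
python3 - <<'E'
from d import *
to(hole+n*.112,tool(-.65));rep()
E
```

```text
clock 17.125 q [ 1.5076  0.407  -1.0622  2.1073 -0.1899  0.4034  1.6395] F [-1.3875  2.189  -1.6002] tq [0.1429 0.9417 0.2027] w 0.13624823441917006 g 55.019254088401794
shift [ 0.0026 -0.0005 -0.0326] turn [-0.0004  0.0022  0.0059]
tip in port xyz mm [ -2.1993   2.0576 -42.5746] tcp-122n [ -2.0724   1.8191 -42.5749] turn [-0.0004 -0.0022 -0.6559] F port [ 1.5363 -2.4757 -0.8878]
```

Emit:
{"api": "arm_command", "payload": {"targets": [[[0,0,0.0005,0,0,0],[0,0,0.0005,0,0,0],[0,0,0,0,0,0]]]}}

```text
clock: 17.5
position: [0.5052, -0.2387, 0.1911]
ee_rot: [0.833, 2.468, 0.446]
force: [-7.0, -0.1, 8.4]
width: 0.134
gripper_force: 55.1
```

```bash
python3 - <<'E'
from d import *
to(hole+n*.112,tool(-.65));rep()
E
```

```text
clock 17.5 q [ 1.5044  0.4077 -1.0598  2.1069 -0.1888  0.4011  1.6381] F [-6.964  -0.1348  8.37  ] tq [0.2693 0.906  0.3429] w 0.13434772330065314 g 55.07212221622467
shift [ 0.0033 -0.0005 -0.0332] turn [-0.0007  0.0033  0.0059]
tip in port xyz mm [ -2.643    2.8195 -43.2279] tcp-122n [ -2.4668   2.4419 -43.2286] turn [-0.0004 -0.0035 -0.6559] F port [ 0.8507 -1.691  10.7233]
```

Emit:
{"api": "arm_command", "payload": {"targets": [[[0,0,-0.0004,0,0,0],[0,0,0,0,0,0.05],[0,0,0,0,0,0.05],[0,0,0,0,0,0.05],[0,0,0,0,0,0]]]}}

```text
clock: 18.12
position: [0.5046, -0.2381, 0.1909]
ee_rot: [1.024, 2.415, 0.499]
force: [-3.8, 1.2, 4.4]
width: 0.136
gripper_force: 55.0
```

```bash
python3 - <<'E'
from d import *
to(hole+n*.112,tool(-.65));rep()
E
```

```text
clock 18.125 q [ 1.4819  0.3927 -1.0249  2.1089 -0.2458  0.4048  1.5408] F [-3.8306  1.2255  4.3616] tq [0.177  0.8121 0.308 ] w 0.13606935125545067 g 55.04377484321594
shift [ 0.0025 -0.0009 -0.0332] turn [-0.0004  0.0022 -0.145 ]
tip in port xyz mm [ -2.1284   2.0326 -43.181 ] tcp-122n [ -2.028    1.7809 -43.1813] turn [-0.0003 -0.0022 -0.505 ] F port [ 0.3242 -2.1847  5.5065]
```

Emit:
{"api": "arm_command", "payload": {"targets": [[[0,0,0,0,0,0.05],[0,0,0,0,0,0.05],[0,0,0,0,0,0.05],[0,0,0,0,0,0]]]}}

```text
clock: 18.62
position: [0.5045, -0.2379, 0.1906]
ee_rot: [1.211, 2.35, 0.551]
force: [0.9, 0.6, -3.5]
width: 0.136
gripper_force: 55.0
```

```bash
python3 - <<'E'
from d import *
to(hole+n*.112,tool(-.65));rep()
E
```

```text
clock 18.625 q [ 1.4572  0.379  -0.9885  2.1107 -0.2997  0.4086  1.4414] F [ 0.9237  0.6026 -3.5137] tq [-0.0137  0.8695  0.1047] w 0.13563435012190098 g 55.00244736671448
shift [ 0.002  -0.0011 -0.0334] turn [-0.0002  0.0016 -0.2952]
tip in port xyz mm [ -1.8507   1.6729 -43.369 ] tcp-122n [ -1.7748   1.4938 -43.3691] turn [-0.0004 -0.0016 -0.3548] F port [ 1.1181 -0.3401 -3.4924]
```

The axial load vanished at about -0.36 rad, so the squares agree. Lowering gently.

Emit:
{"api": "arm_command", "payload": {"targets": [[[0,0,0.0005,0,0,0],[0,0,0.001,0,0,0],[0,0,0.001,0,0,0],[0,0,0,0,0,0]]]}}

```text
clock: 19.12
position: [0.506, -0.2377, 0.1887]
ee_rot: [1.21, 2.35, 0.55]
force: [0.7, 0.1, -3.2]
width: 0.137
gripper_force: 55.0
```

```bash
python3 - <<'E'
from d import *
to(hole+n*.112,tool(-.65));rep()
E
```

```text
clock 19.125 q [ 1.4497  0.3829 -0.9843  2.1115 -0.2965  0.4023  1.439 ] F [ 0.7096  0.0668 -3.1835] tq [-0.004   0.8905  0.183 ] w 0.13690182735868708 g 55.00517964363098
shift [ 0.0022 -0.0012 -0.0358] turn [ 0.      0.0019 -0.2941]
tip in port xyz mm [ -2.0801   1.8859 -45.7804] tcp-122n [ -1.9634   1.6861 -45.7807] turn [-0.0007 -0.0018 -0.3559] F port [ 1.2178  0.1211 -3.0241]
```

Emit:
{"api": "arm_command", "payload": {"targets": [[[0,0,0.0015,0,0,0.01],[0,0,0.0015,0,0,0.01],[0,0,0.0015,0,0,0],[0,0,0.0015,0,0,0],[0,0,0,0,0,0]]]}}

```text
clock: 19.75
position: [0.5093, -0.2367, 0.1837]
ee_rot: [1.234, 2.34, 0.557]
force: [0.9, 1.4, -4.1]
width: 0.135
gripper_force: 55.0
```

```bash
python3 - <<'E'
from d import *
to(hole+n*.112,tool(-.65));rep();print(n@arm.observe()['ft_torque'])
E
```

```text
clock 19.75 q [ 1.4269  0.39   -0.9679  2.1142 -0.2972  0.3878  1.4182] F [ 0.8871  1.3542 -4.0983] tq [0.0402 0.9333 0.216 ] w 0.1346891607014906 g 55.001816153526306
shift [ 0.0021 -0.0013 -0.0418] turn [ 0.0001  0.0018 -0.314 ]
tip in port xyz mm [ -2.1033   1.8359 -51.8301] tcp-122n [ -1.9895   1.6456 -51.8303] turn [-0.0007 -0.0017 -0.336 ] F port [ 1.3151 -1.0751 -4.0659]
0.018602553238910215
```

Emit:
{"api": "arm_command", "payload": {"targets": [[[0,0,0.0015,0,0,0],[0,0,0.0015,0,0,0],[0,0,0.0015,0,0,0],[0,0,0.0015,0,0,0],[0,0,0.001,0,0,0],[0,0,0,0,0,0]]]}}

```text
clock: 20.5
position: [0.5131, -0.2357, 0.178]
ee_rot: [1.234, 2.34, 0.557]
force: [0.8, 2.1, -3.8]
width: 0.135
gripper_force: 55.0
```

```bash
python3 - <<'E'
from d import *
to(hole+n*.112,tool(-.65));rep();print(n@arm.observe()['ft_torque'])
E
```

```text
clock 20.5 q [ 1.4049  0.4003 -0.9547  2.117  -0.2902  0.3705  1.4099] F [ 0.7549  2.0577 -3.8466] tq [0.1462 0.9211 0.2577] w 0.13495662861453492 g 55.004759430885315
shift [ 0.0021 -0.0014 -0.0488] turn [ 0.0001  0.0019 -0.314 ]
tip in port xyz mm [ -2.1475   1.8556 -58.7882] tcp-122n [ -2.0313   1.6547 -58.7884] turn [-0.0007 -0.0018 -0.336 ] F port [ 1.1264 -1.7887 -3.89  ]
-0.0030452182361375433
```

Emit:
{"api": "arm_command", "payload": {"targets": [[[0,0,0.001,0,0,0],[0,0,0.0007,0,0,0],[0,0,0,0,0,0]]]}}

```text
clock: 20.88
position: [0.514, -0.2355, 0.1767]
ee_rot: [1.234, 2.34, 0.557]
force: [-1.7, 1.4, -0.6]
width: 0.131
gripper_force: 55.0
```

Emit:
{"api": "arm_command", "payload": {"targets": [[[0,0,0.0005,0,0,0],[0,0,0,0,0,0]]]}}

```text
clock: 21.12
position: [0.5143, -0.2357, 0.1766]
ee_rot: [1.234, 2.34, 0.556]
force: [-8.0, 1.8, 6.5]
width: 0.135
gripper_force: 55.1
```

```bash
python3 - <<'E'
from d import *
to(hole+n*.112,tool(-.65));rep();print(n@arm.observe()['ft_torque'])
E
```

```text
clock 21.125 q [ 1.3985  0.4029 -0.9505  2.1174 -0.2881  0.3657  1.4074] F [-7.9691  1.809   6.542 ] tq [0.5115 1.0777 0.5019] w 0.13456037383095001 g 55.053967237472534
shift [ 0.0024 -0.0014 -0.0506] turn [-0.0002  0.0024 -0.3141]
tip in port xyz mm [ -2.2681   2.2149 -60.6322] tcp-122n [ -2.1529   1.9435 -60.6326] turn [-0.0006 -0.0024 -0.3359] F port [ 2.2639 -3.8301  9.4753]
-0.023655348111584568
```

The shoulder is home (18 mm below the face). Relax, release, check, then back off along the axis.

Emit:
{"api": "arm_command", "payload": {"targets": [[[0,0,-0.0005,0,0,0],[0,0,0,0,0,0]]]}}

```text
clock: 21.38
position: [0.514, -0.2356, 0.1767]
ee_rot: [1.235, 2.34, 0.557]
force: [-1.3, 2.4, 0.8]
width: 0.136
gripper_force: 55.0
```

Emit:
{"api": "arm_command", "payload": {"targets": [[[0,0,0,0,0,0],[0,0,0,0,0,0],[0,0,0,0,0,0],[0,0,0,0,0,0],[0,0,0,0,0,0]]], "jaw": 0.06}}

```text
clock: 22.0
position: [0.5141, -0.2357, 0.1768]
ee_rot: [1.234, 2.34, 0.557]
force: [0.1, 0.2, 1.0]
width: 0.625
gripper_force: 0.0
```

Emit:
{"api": "arm_command", "payload": {"targets": [[[0,0,-0.005,0,0,0],[0,0,-0.01,0,0,0],[0,0,-0.015,0,0,0],[0,0,-0.02,0,0,0],[0,0,-0.03,0,0,0],[0,0,-0.03,0,0,0],[0,0,-0.03,0,0,0],[0,0,-0.03,0,0,0],[0,0,0,0,0,0]]]}}

```text
clock: 23.12
position: [0.4207, -0.2622, 0.3182]
ee_rot: [1.237, 2.337, 0.551]
force: [-0.3, -0.1, -1.4]
width: 0.653
gripper_force: 0.0
```

```bash
python3 - <<'E'
from d import *
rep();s=arm.observe();print(s['clock'],s['joints'])
d=arm.get_image('top');e=arm.get_image('scene')
w=cloud(d);q=w[170:240,380:450].reshape(-1,3)-hole
l=q@np.c_[x,y,n]; m=(l[:,2]>.055)&(l[:,2]<.11)&(np.hypot(l[:,0],l[:,1])<.055)
print('bar top height pct mm',np.percentile(l[m,2],[5,25,50,75,95])*1e3,m.sum(), 'expect ~',(122-58+14))
a=cv2.resize(d['pixels'][150:250,350:450,::-1],None,fx=4,fy=4);b=cv2.resize(e['pixels'][130:330,240:480,::-1],(400,400))
cv2.imwrite('pics/f.png',np.hstack([a,b]))
E
```

```text
tip in port xyz mm [ -1.8338   3.915  111.1743] tcp-122n [ -1.8321   3.1035 111.1716] turn [ 0.0011 -0.0066 -0.335 ] F port [ 1.0892  0.0425 -0.9628]
23.125 [ 1.9776  0.1199 -1.1872  1.9892 -0.5412  0.8709  1.7121]
bar top height pct mm [57.5006 65.6269 74.8753 78.6078 80.328 ] 372 expect ~ 78
```

View pics/f.png

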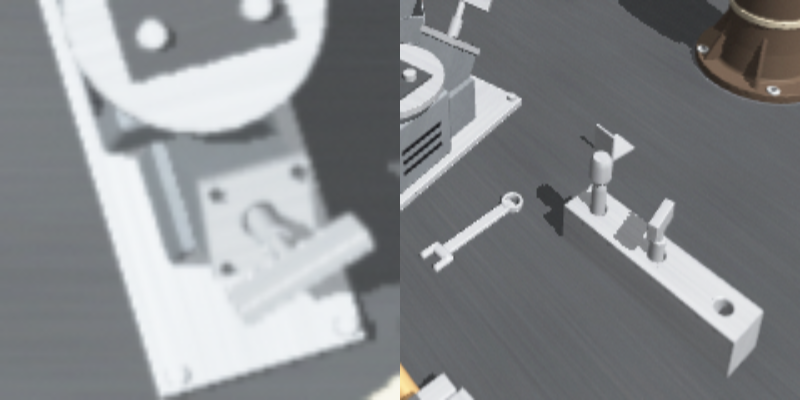

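The crank is seated in the port: its bar shows at crop (300,265) and its top is about 78-80 mm out, where 78 is expected. The other two keys are still in the rack and the gripper is clear.

```bash
python3 -c "
from cell import arm
print(arm.sign_off())"
```

```text
the job is handed in; nothing more can be done
None
```

The crank key is fully home in the drive port and released, pressed in with at most about 14 N (briefly over the 5–10 N asked); the other two keys still stand in the rack, and I handed the job in at about 23 s of the 64 s allowed.

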